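# Stand the tipped bottle up and shim the bottle riser off its runners

### The arm

A 6-joint arm with a two-finger parallel gripper is mounted at the origin on a cart in front of the work surface, level with it; the furniture and walls round the work are solid. World frame = base frame: x ahead of the robot, y to its left, z up, the work surface at z = 0. Lengths are in m, angles in rad, forces in N, time in s.
With the tool pointing down it reaches from about 0.35 to 0.775 m from the base axis. Payload 7.3 kg.
Tool frame: the origin (TCP) lies at the very end of the fingers, on their centre line; the grasp point (between the pads) lies 19 mm behind it; z points along the fingers, y is the line along which they close (so a half turn about z gives the same grasp; the last joint's range is limited). The gripper opens to 92 mm and grips with 3 to 60 N. Pads are 19 mm wide; open, the fingers measure 130 mm over their backs; the gripper's body (75 mm by 190 mm) begins 47 mm behind the grasp point.
Start: joints at [1.004, 0.342, 1.524, -0, 1.275, -0.146], TCP at [0.214, 0.479, 0.227] pointing down, gripper open.
Joint ranges: [-2.53, 2.53], [-0.77, 2.02], [0.04, 2.7], [-1, 4.14], [0.28, 2.66], [-3.11, 3.11]. Speed limits (rad/s): [2.57, 2.57, 3.14, 3.14, 3.14, 3.14].

### API

Orientations are given as [roll, pitch, yaw] about the fixed x, y, z axes, in that order (R = Rz(yaw) Ry(pitch) Rx(roll)).
In Python, from cell import robot gives the robot as it stands.
- The arm moves only by the tool apply_moves, never from a script. Its argument "rows" is a list of rows, each an object with "xyz": the shift along the tool's x, y, z in mm, a list of three; "turn": the turn about the tool's z in rad. A call has 1 to 10 rows; each row shifts and turns the commanded pose from where the row before left it, along the tool's axes as they then stand; what a row does not reach is not made up. A row lasts 1/8 s, in which the tool goes at most 62.5 mm and 10.7 degrees, less where a joint would pass 70% of its speed; a pose out of reach is approached as far as the arm can. A call with a gripper value outside its range is refused whole. "gripper" is the opening, from 0 (shut) to 1 (fully open), set as the call begins (left out, the last holds). The fingers move at their own pace and stop on an object; "newtons" is the grip in N (left out, the last holds). Time passes only in rows, so rows that do not move let the fingers close. It gives the time, the measured TCP pose, the force and the opening at its end, in the units of the state.
- robot.observe(): the state, without advancing time (a new reading comes with each control period).
- robot.read_camera(name): name is "scene" or "top" or "wrist"; returns a dict with "frame" (384x512x3 uint8, blue, green, red), "mtx" (3x3 intrinsics, pixels), "distortion" ([k1, k2, p1, p2, k3] as OpenCV has them; the pictures are not rectified), "R" (3x3) and "t" (3): a world point X has camera coordinates R X + t; the wrist camera has in their place "T_tool_cam" (4x4, takes a point from camera to tool coordinates, whose origin is the TCP and whose axes are the flange's). Camera axes: x right, y down, z forward; pixel columns grow to the right and rows downward; lengths in m; the calibration is good to about 2 mm. A picture is of the moment at which its call begins: read the wrist's pose just before it. There is no depth.
- robot.hand_in(): hands the job in, once; it reports no verdict.
The state is a dict: "time": time; "qpos": joint angles; "qvel": joint speeds; "joint_efforts": joint torques, N m; "tool_pos": TCP position; "tool_rot": TCP orientation; "contact_force": force on the tool from outside, world axes, zero at the start; "torque": the same for the moment, N m; "opening": finger opening in m.
Only numpy, scipy, OpenCV 4.12 (cv2) and the standard library are available. Lean on these libraries where they do the work, as an engineer would, in place of code of your own. Each camera call takes 0.05 s, during which the arm holds its last target. There are 200 camera calls.

### The job

The purple colour bottle has tipped over in the lane of the wooden bottle riser: stand it upright in the lane in front of its neighbours and let go of it. Then take the orange wedge by its grip and push its thin end, flat on the worktop, under the middle of the riser's front edge until the deck just lifts off its runners, leaving a gap of 3 to 10 mm at the front for new pads to be slipped in. Finish still gripping the wedge there, with the deck resting on it, every bottle standing in the lane, and the cutters, pad, marker and tape left alone.

Things in the scene. Friction and masses are not known exactly. Their poses are not given: they have to be found in the camera images.
- riser: fixed wooden bottle riser, 170 x 112 mm. Origin at the centre of its underside, on the worktop; x to its rear (front, -x, faces the robot), y to its left. Two dark runners (14 mm high, inner faces at y = +-43 mm) carry a light deck, 10 mm thick, underside 14 mm above the worktop, rounded front edge at x = -86 mm, hinged at x = +80 mm. Open below between the runners from the front to x = +66 mm.
- deck (a joint): angle of the deck about its rear hinge, rad: 0 = resting on the runners, grows as the front rises; the gap at the front in mm is about 160 times the value (0.019 = 3 mm, 0.062 = 10 mm). No spring: the deck (0.5 kg plus bottles) falls back by itself.
- lane (a point): on the lane floor (24 mm above the worktop, 24 mm over the riser's origin), mid-width at the front stop's inner face, 77 mm in front of the riser's origin; moves with the deck. x along the lane to the rear, y left, z up. The lane is 37 mm wide and 154 mm long, with rails 8 mm thick and 14 mm high, and at each end a stop 8 mm thick, 53 mm wide and 30 mm high.
- purple_bottle: purple and white colour bottle, 45 g: body 29 mm across up to 56 mm, cap 19 mm across from there to 83 mm. Origin at the centre of its underside, z through the cap. It starts leaning about 35 degrees forward on the front stop's top edge, the rim of its foot on the lane floor. Upright, its centre has room 15 to 45 mm behind the front stop; the nearest neighbour's centre is 79 mm behind the stop.
- pink_bottle: pink food-colour bottle standing in the lane, shaped like the purple one; origin at the centre of its underside, z up through the cap. Pink and red stand in changing order behind the purple one, 79 and 125 mm behind the front stop.
- red_bottle: red food-colour bottle standing in the lane, shaped like the purple one; origin at the centre of its underside, z up through the cap. Pink and red stand in changing order behind the purple one, 79 and 125 mm behind the front stop.
- wedge: loose orange shim wedge lying flat, 185 mm long, 40 mm wide, 80 to 160 g. Origin at the centre of its underside; x points to the thin end (nose at x = +92.5 mm, 4 mm thick). Ramp from the nose up to 28 mm thick at x = -17.5 mm, then level to the tail. The deck's edge meets the ramp when the nose is about 46 mm behind that edge; a gap of 3 to 10 mm means 60 to 92 mm. Pushing takes 3 to 20 N.
- wedge_grip (a point): centre of the wedge's upright grip, 48 mm above its underside at x = -72 mm of the wedge: a block 36 mm long (x), 26 mm wide (y), from 28 to 68 mm high, on the tail
- large_cutter: round pastry cutter, 67 mm across, 38 mm high, bystander; origin at the centre of its underside
- small_cutter: round pastry cutter, 55 mm across, 38 mm high, bystander; origin at the centre of its underside
- order_pad: dark blue order pad, 210 x 152 x 14 mm, bystander; origin at the centre of its underside
- marker: red and white marker pen, 135 mm long, 17 mm thick, lying, bystander; origin at the centre of its underside, y along it
- tape_roll: roll of tan tape, 100 mm across, 25 mm high, bystander; origin at the centre of its underside
Not all that is in view belongs to the job. Leave any yellow look-alike of the purple_bottle alone.

How it is judged:
On the way, in this order (a step that is already met when the one before it is completed fails the run):
1. the purple bottle stands upright in the lane, let go, with the deck still down on its runners (angle between purple_bottle's own z axis and vertical below 0.15 rad and x of purple_bottle in the frame of lane between 0.01 and 0.15 m and y of purple_bottle in the frame of lane between -0.012 and 0.012 m and z of purple_bottle in the frame of lane below 0.007 m and contact force between the fingers and purple_bottle below 0.1 N and contact force between the fingers and pink_bottle below 0.1 N and contact force between the fingers and red_bottle below 0.1 N and value of joint deck below 0.006 rad), for 0.3 s.
2. the wedge, held by its grip and flat on the worktop, has lifted the deck off its runners (value of joint deck between 0.015 and 0.07 rad and contact force between wedge and riser above 1 N and contact force between the fingers and wedge above 1 N and contact force between each of the arm, the fingers and riser below 0.3 N and angle between wedge's own z axis and vertical below 0.08 rad and height (world z) of wedge below 0.003 m and z of wedge in the frame of lane below -0.015 m), for 0.2 s.
At the end, for the whole second after the job is handed in: All three bottles stand in the lane within 0.15 rad of upright, untouched; the deck is raised 0.015 to 0.070 rad (2.4 to 11 mm at the front) and rests on the wedge with over 1 N; the wedge lies on the worktop (within 3 mm and 0.08 rad), gripped with over 1 N; the arm does not touch the riser (all of step 2 and angle between each of purple_bottle, pink_bottle, red_bottle's own z axis and vertical below 0.15 rad and x of purple_bottle in the frame of lane between 0.01 and 0.15 m and y of purple_bottle in the frame of lane between -0.012 and 0.012 m and z of each of purple_bottle, pink_bottle, red_bottle in the frame of lane below 0.007 m and x of pink_bottle in the frame of lane between 0.01 and 0.15 m and y of pink_bottle in the frame of lane between -0.012 and 0.012 m and x of red_bottle in the frame of lane between 0.01 and 0.15 m and y of red_bottle in the frame of lane between -0.012 and 0.012 m and contact force between the fingers and purple_bottle below 0.1 N and contact force between the fingers and pink_bottle below 0.1 N and contact force between the fingers and red_bottle below 0.1 N); the arm keeps its last pose, push and grip.
It fails at once if a standing neighbour bottle is knocked over (angle between any of pink_bottle, red_bottle's own z axis and vertical above 0.6 rad).
It fails at once if the deck is forced up more than about 16 mm at the front (value of joint deck above 0.1 rad).
It fails at once if a cutter, the pad, the marker or the tape is pushed away by more than 30 mm (distance of any of large_cutter, small_cutter, order_pad, marker, tape_roll from where it was at the start of the episode above 0.03 m).
It also fails if it takes over 58 s, if anything falls off the work surface, if the arm or the gripper's body presses on something with over 40 N, if the wrist force passes 120 N, or if a joint passes its speed limit or range.

## Working session

There is one attempt and no reset: what is moved stays moved. The work goes in short steps, Python scripts to look and compute and a tool call to move; the robot and the scene stay as the last step left them, time stands still between calls to the robot, and variables do not carry over. Pictures are saved under pics/ and viewed, on a budget of 10 in all, crops included, one or two more only if the job needs it, and the job is handed in when it is done.

Besides the shell and the picture viewer there is one more tool, called after "Emit:" by a JSON object that holds its "method" and its "body". apply_moves: Moves the arm, as the interface text tells. Its arguments: {"type":"object","properties":{"rows":{"type":"array"},"gripper":{"type":"number"},"newtons":{"type":"number"}},"required":["rows"]}

```bash
ls; mkdir -p pics; cat > h.py <<'E'
from cell import robot
import numpy as np, cv2
def snap(n,f):
    s=robot.observe(); c=robot.read_camera(n); cv2.imwrite('pics/'+f,c['frame']); return s,c
def ray(c,u,v,s=None):
    p=cv2.undistortPoints(np.array([[[u,v]]],float),np.array(c['mtx']),np.array(c['distortion']))[0,0]
    d=np.array([p[0],p[1],1.])
    if 'R' in c:
        R=np.array(c['R']);t=np.array(c['t']); return -R.T@t,R.T@d
    from scipy.spatial.transform import Rotation as Ro
    T=np.array(c['T_tool_cam']);R=Ro.from_euler('xyz',s['tool_rot']).as_matrix()
    return R@T[:3,3]+np.array(s['tool_pos']),R@T[:3,:3]@d
def at(c,u,v,z,s=None):
    o,d=ray(c,u,v,s); return o+d*(z-o[2])/d[2]
def proj(c,X,s=None):
    X=np.array(X,float)
    if 'R' in c: R=np.array(c['R']);t=np.array(c['t'])
    else:
        from scipy.spatial.transform import Rotation as Ro
        T=np.array(c['T_tool_cam']);A=np.eye(4);A[:3,:3]=Ro.from_euler('xyz',s['tool_rot']).as_matrix();A[:3,3]=s['tool_pos']
        M=np.linalg.inv(A@T);R=M[:3,:3];t=M[:3,3]
    return cv2.projectPoints(X.reshape(-1,1,3),cv2.Rodrigues(R)[0],t,np.array(c['mtx']),np.array(c['distortion']))[0][:,0]
E
python3 - <<'E'
from h import *
s=robot.observe(); print(s)
a=robot.read_camera('scene');b=robot.read_camera('top')
cv2.imwrite('pics/scene1.png',a['frame']);cv2.imwrite('pics/top1.png',b['frame'])
import pickle;pickle.dump((a,b),open('cams.pkl','wb'))
for c in(a,b):print(-np.array(c['R']).T@np.array(c['t']))
E
```

```text
pics
{'time': 0.0, 'qpos': array([ 1.00399903e+00,  3.42712047e-01,  1.52499602e+00, -2.79972597e-05,
        1.27541586e+00, -1.46033024e-01]), 'qvel': array([ 6.01714789e-04,  1.63014944e-06,  4.83630542e-05, -1.42251867e-03,
       -1.78597008e-04,  1.05644306e-03]), 'joint_efforts': array([-1.43244040e-03, -4.31248856e+01, -2.44211268e+01,  7.16570718e-02,
        5.60021424e-02, -4.80005224e-05]), 'tool_pos': array([0.21422443, 0.47886159, 0.22605784]), 'tool_rot': array([-3.14007379e+00, -1.96334352e-04,  2.72083641e+00]), 'contact_force': array([-0.22005302,  0.46226906, -0.60779154]), 'torque': array([-0.02423433,  0.00068915, -0.01036327]), 'opening': 0.09158968835618717}
[-0.60520754 -0.7935413   0.79856885]
[0.40713083 0.10807589 1.57554571]
```

View pics/scene1.png

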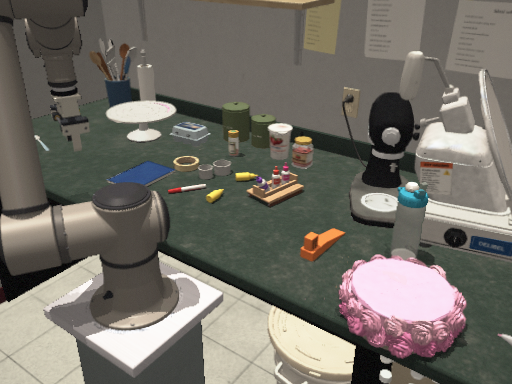

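View pics/top1.png

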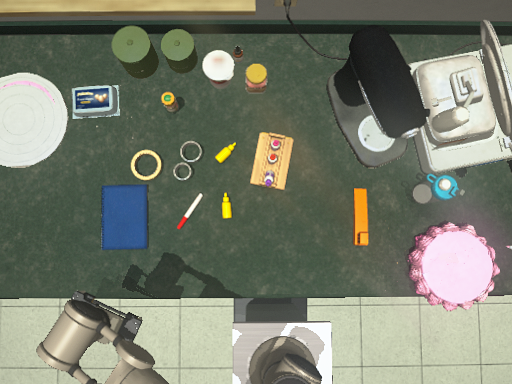

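The scene shows the riser with three bottles at scene (275,185). In top, it is at (272,160), with the purple bottle leaning at (269,180). The orange wedge is at top (361,216), grip at (362,239), nose up. Two yellow bottles lie at top (226,205) and (226,152); these are the look-alikes, so I leave them. I'll confirm in an enlarged crop.

```bash
python3 - <<'E'
from h import *;import pickle
a,b=pickle.load(open('cams.pkl','rb'))
c1=cv2.resize(b['frame'][120:250,240:385],None,fx=4,fy=4,interpolation=cv2.INTER_CUBIC)
cv2.imwrite('pics/crop1.png',c1)
for n,u,v,z in [('riser',272,160,.024),('grip',362,239,.068),('nose',361,190,.004),('purple',269,180,.08)]:print(n,at(b,u,v,z).round(3))
E
```

```text
riser [0.676 0.027 0.024]
grip [ 0.416 -0.252  0.068]
nose [ 0.578 -0.268  0.004]
purple [0.602 0.04  0.08 ]
```

View pics/crop1.png

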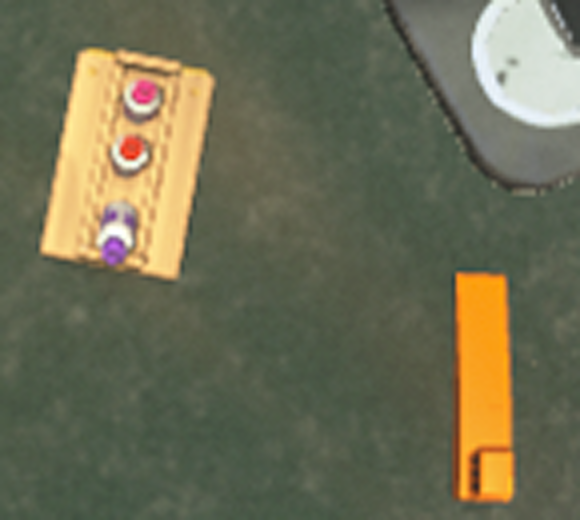

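The crop shows the deck corners at (80,48), (215,72), (180,280) and (41,255). The purple cap is at (114,250), tipped over the front stop. The red cap is at (131,147), pink at (144,92). Wedge: nose edge (456,273)–(506,275), tail near (485,500), grip top (481–513, 450–500).

```bash
python3 - <<'E'
from h import *;import pickle
a,b=pickle.load(open('cams.pkl','rb'))
P=lambda u,v,z:at(b,240+u/4-.375,120+v/4-.375,z)
c=[P(*q,.024) for q in[(80,48),(215,72),(180,280),(41,255)]]
rear=(c[0]+c[1])/2;fr=(c[2]+c[3])/2;ctr=(rear+fr)/2;d=rear-fr
y1=np.arctan2(d[1],d[0]);w=(c[0]-c[1]+c[3]-c[2])/2;y2=np.arctan2(-w[0],w[1])
print('riser',ctr.round(4),'len',np.linalg.norm(d),'wid',np.linalg.norm(w),'yaw',y1,y2)
nl=P(456,273,.004);nr=P(506,275,.004);n=(nl+nr)/2
g=P(497,475,.068)
print('nose',n,np.linalg.norm(nl-nr),'grip',g,'dist(164.5)',np.linalg.norm((n-g)[:2]),'yaw',np.arctan2(*(n-g)[[1,0]]))
for k,q in dict(red=(131,147,.083),pink=(144,92,.083)).items():
  X=P(*q)-ctr; R=np.array([[np.cos(y1),np.sin(y1)],[-np.sin(y1),np.cos(y1)]]);print(k,P(*q),'in lane',R@X[:2]+[.077,0])
E
```

```text
riser [0.6744 0.0271 0.024 ] len 0.17515326497675804 wid 0.11401896864386842 yaw -0.18265670102018394 -0.18112790792612923
nose [ 0.58445685 -0.26464796  0.004     ] 0.0416373575781131 grip [ 0.41841026 -0.25760274  0.068     ] dist(164.5) 0.1661959848195254 yaw -0.04240377170440061
red [0.67710775 0.02858744 0.083     ] in lane [0.07934832 0.00194208]
pink [0.72126807 0.01790059 0.083     ] in lane [ 0.1247152  -0.00054559]
```

Emit:
{"method": "apply_moves", "body": {"rows": [{"xyz": [0, 0, 0], "turn": -0.12}, {"xyz": [-20, -20, 0], "turn": -0.12}, {"xyz": [-40, -36, 0], "turn": 0}, {"xyz": [-40, -36, 0], "turn": 0}, {"xyz": [-40, -36, 0], "turn": 0}, {"xyz": [-40, -36, 0], "turn": 0}, {"xyz": [-40, -36, 0], "turn": 0}, {"xyz": [-40, -36, 0], "turn": 0}, {"xyz": [-40, -36, 0], "turn": 0}, {"xyz": [-40, -36, 0], "turn": 0}], "gripper": 0.13}}

```text
time: 1.35
tool_pos: [0.4913, 0.1118, 0.2265]
tool_rot: [3.141, -0.0, 2.961]
contact_force: [0.5, 1.1, 0.2]
opening: 0.0119
```

Emit:
{"method": "apply_moves", "body": {"rows": [{"xyz": [0, 0, 0], "turn": 0}, {"xyz": [0, 0, 0], "turn": 0}]}}

```text
time: 1.6
tool_pos: [0.4901, 0.1135, 0.2263]
tool_rot: [3.141, -0.001, 2.96]
contact_force: [0.2, -0.1, -0.2]
opening: 0.0123
```

```bash
python3 - <<'E'
from h import *;import pickle
s,c=snap('wrist','w1.png');pickle.dump((s,c),open('w1.pkl','wb'))
print({k:s[k] for k in('time','tool_pos','tool_rot','opening','contact_force')}, np.array(c['T_tool_cam']).round(3))
cv2.imwrite('pics/w1b.png',cv2.resize(c['frame'],(800,600)))
E
```

```text
{'time': 1.6, 'tool_pos': array([0.49005594, 0.11352898, 0.22627808]), 'tool_rot': array([ 3.14146397e+00, -1.39502464e-03,  2.96013527e+00]), 'opening': 0.012275332268595139, 'contact_force': array([ 0.17343517, -0.0913247 , -0.15811913])} [[ 0.001 -0.958 -0.288  0.077]
 [ 1.     0.001  0.001 -0.001]
 [-0.    -0.288  0.958 -0.158]
 [ 0.     0.     0.     1.   ]]
```

View pics/w1b.png

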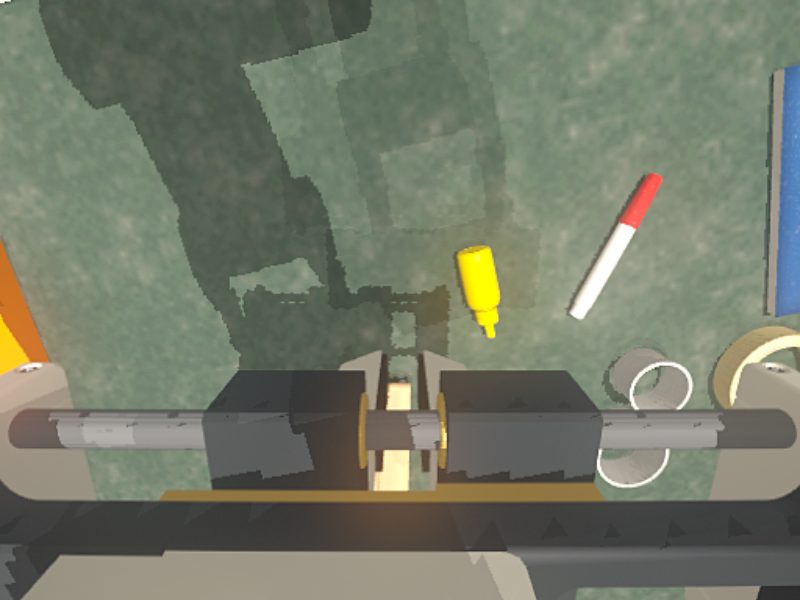

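The wrist view faces back toward the robot: fingers with a 12 mm gap at about (400,400), nothing in the way. Neighbour positions match the lane model to 1–2 mm, so I'll go in front of the cap and push it upright with the two fingertips as a V.

Emit:
{"method": "apply_moves", "body": {"rows": [{"xyz": [-20, -13, 0], "turn": 0}, {"xyz": [-20, -13, 0], "turn": 0}, {"xyz": [-20, -13, 0], "turn": 0}, {"xyz": [-10, -13, 0], "turn": 0}, {"xyz": [0, 0, 35], "turn": 0}, {"xyz": [0, 0, 35], "turn": 0}, {"xyz": [0, 0, 35], "turn": 0}, {"xyz": [0, 0, 34], "turn": 0}, {"xyz": [0, 0, 0], "turn": 0}]}}

```text
time: 2.78
tool_pos: [0.5484, 0.0496, 0.0857]
tool_rot: [-3.141, -0.005, 2.961]
contact_force: [-0.4, 0.4, 0.5]
opening: 0.0121
```

```bash
cat > st.py <<'E'
from h import *
lane=np.array([.5987,.041,.024]);R=np.array([[np.cos(-.182),-np.sin(-.182),0],[np.sin(-.182),np.cos(-.182),0],[0,0,1]])
def inlane(): 
    s=robot.observe();print(s['time'],'tool in lane mm',(R.T@(s['tool_pos']-lane)*1e3).round(1),'rot',np.round(s['tool_rot'],4),'F',s['contact_force'].round(2),s['opening'])
E
python3 - <<'E'
from st import *
inlane()
a=robot.read_camera('scene');b=robot.read_camera('top')
X=proj(b,lane)[0];Y=proj(a,lane+[0,0,.05])[0];print(X,Y)
f=lambda c,p,r,k:cv2.resize(c['frame'][int(p[1])-r:int(p[1])+r,int(p[0])-r:int(p[0])+r],(400,400),interpolation=cv2.INTER_CUBIC)
cv2.imwrite('pics/p2.png',np.hstack([f(a,Y,32,1),f(b,X,32,1)]))
E
```

```text
2.775 tool in lane mm [-51.1  -0.7  61.7] rot [-3.1409 -0.0055  2.9612] F [-0.39  0.4   0.48] 0.012069113888001668
[267.8404081  183.33558355] [259.97985756 181.24228489]
```

View pics/p2.png

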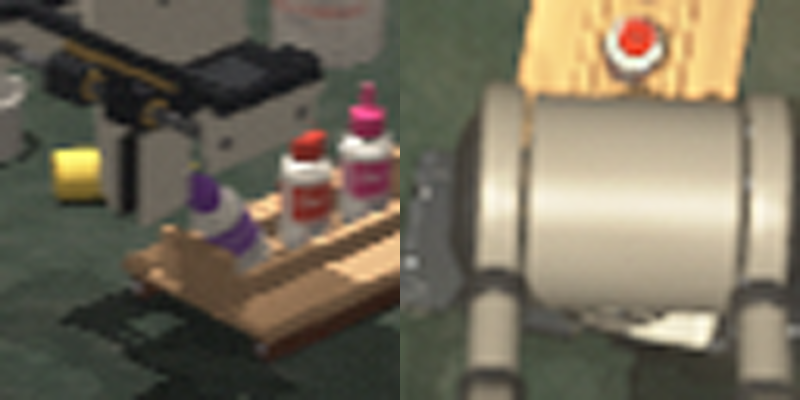

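Scene shows the purple cap at (205,190), leaning over the stop, right in front of the fingers (about 185,190). I'll push slowly along the lane.

Emit:
{"method": "apply_moves", "body": {"rows": [{"xyz": [-8, 0, 0], "turn": 0}, {"xyz": [-5, 0, 0], "turn": 0}, {"xyz": [-3, 0, 0], "turn": 0}, {"xyz": [-3, 0, 0], "turn": 0}, {"xyz": [-3, 0, 0], "turn": 0}, {"xyz": [-3, 0, 0], "turn": 0}, {"xyz": [-3, 0, 0], "turn": 0}, {"xyz": [-3, 0, 0], "turn": 0}]}}

```text
time: 3.88
tool_pos: [0.5808, 0.044, 0.0877]
tool_rot: [3.141, -0.0, 2.961]
contact_force: [0.9, -0.4, -0.4]
opening: 0.0119
```

```bash
cat > look.py <<'E'
import sys
from st import *
inlane()
a=robot.read_camera('scene');Y=proj(a,lane+[0,0,.05])[0]
p=(int(Y[0])+15,int(Y[1]));r=32
cv2.imwrite(sys.argv[1],cv2.resize(a['frame'][p[1]-r:p[1]+r,p[0]-r:p[0]+r],(500,500),interpolation=cv2.INTER_CUBIC))
E
python3 look.py pics/p3.png
```

```text
3.875 tool in lane mm [-18.1  -0.2  63.7] rot [ 3.1415 -0.      2.9608] F [ 0.85 -0.36 -0.44] 0.011932463362196244
```

View pics/p3.png

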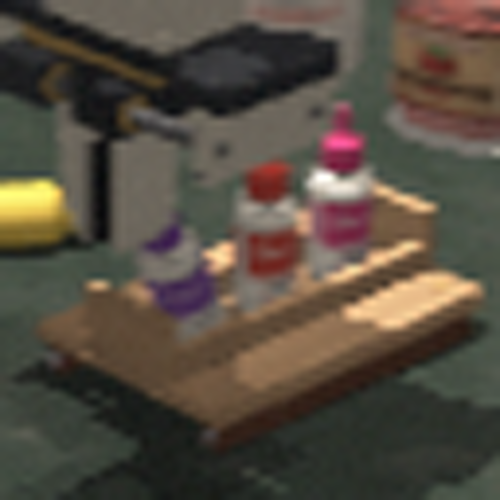

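The purple bottle (180,280) is following up, about 22° left to go. The neighbours are untouched. I'll continue slowly.

Emit:
{"method": "apply_moves", "body": {"rows": [{"xyz": [-2, 0, 0], "turn": 0}, {"xyz": [-2, 0, 0], "turn": 0}, {"xyz": [-2, 0, 0], "turn": 0}, {"xyz": [-2, 0, 0], "turn": 0}, {"xyz": [-2, 0, 0], "turn": 0}, {"xyz": [-2, 0, 0], "turn": 0}, {"xyz": [-2, 0, 0], "turn": 0}, {"xyz": [-2, 0, 0], "turn": 0}, {"xyz": [-2, 0, 0], "turn": 0}, {"xyz": [0, 0, 0], "turn": 0}]}}

```text
time: 5.18
tool_pos: [0.5985, 0.0408, 0.0877]
tool_rot: [3.141, 0.0, 2.961]
contact_force: [-1.0, 0.4, -0.6]
opening: 0.0121
```

```bash
python3 look.py pics/p4.png
```

```text
5.175 tool in lane mm [-0.2 -0.3 63.7] rot [3.1415e+00 1.0000e-04 2.9608e+00] F [-1.03  0.43 -0.57] 0.012134205121822872
```

View pics/p4.png

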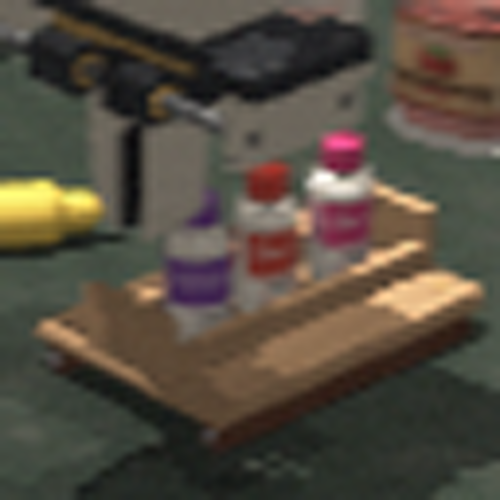

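The purple bottle now looks upright, parallel to the red one. I'll back off and check from above.

Emit:
{"method": "apply_moves", "body": {"rows": [{"xyz": [3, 0, 0], "turn": 0}, {"xyz": [8, 0, 0], "turn": 0}, {"xyz": [15, 0, 0], "turn": 0}, {"xyz": [25, 0, 0], "turn": 0}, {"xyz": [25, 10, -20], "turn": 0}, {"xyz": [10, 40, -35], "turn": 0}, {"xyz": [0, 45, -35], "turn": 0}, {"xyz": [0, 45, -35], "turn": 0}, {"xyz": [0, 0, 0], "turn": 0}]}}

```text
time: 6.35
tool_pos: [0.5397, 0.197, 0.2156]
tool_rot: [3.139, 0.006, 2.965]
contact_force: [0.3, -0.4, -0.5]
opening: 0.0119
```

```bash
python3 - <<'E'
from st import *
inlane()
a=robot.read_camera('scene');b=robot.read_camera('top')
import pickle;pickle.dump((a,b),open('c2.pkl','wb'))
X=proj(b,lane+R@[.06,0,.05])[0];Y=proj(a,lane+R@[.06,0,.05])[0];print(X,Y)
f=lambda c,p:cv2.resize(c['frame'][int(p[1])-32:int(p[1])+32,int(p[0])-32:int(p[0])+32],(400,400),interpolation=cv2.INTER_CUBIC)
cv2.imwrite('pics/p5.png',np.hstack([f(a,Y),f(b,X)]))
E
```

```text
6.35 tool in lane mm [-86.2 142.7 191.6] rot [3.1386 0.0056 2.9647] F [ 0.32 -0.4  -0.55] 0.011891770540208575
[271.79193943 162.91590338] [272.43415948 175.8999585 ]
```

View pics/p5.png

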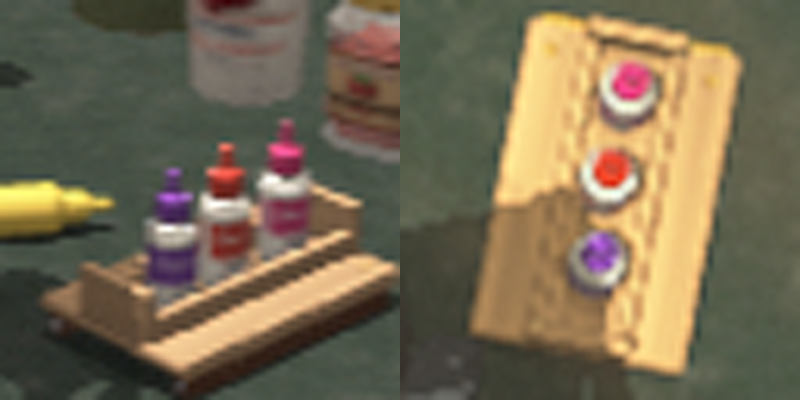

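Left picture: all three bottles are upright, purple at (172,245). Right picture: top view, purple cap (600,252), red (610,168), pink (632,82), roughly evenly spaced. Now the wedge: I re-measure the riser from this clear top view and go above the grip.

Emit:
{"method": "apply_moves", "body": {"rows": [{"xyz": [0, 0, 0], "turn": -0.135}, {"xyz": [11, -51, 0], "turn": 0}, {"xyz": [11, -51, 0], "turn": 0}, {"xyz": [12, -51, 0], "turn": 0}, {"xyz": [12, -51, 0], "turn": 0}, {"xyz": [12, -51, 0], "turn": 0}, {"xyz": [12, -51, 0], "turn": 0}, {"xyz": [11, -51, 0], "turn": 0}, {"xyz": [11, -51, 0], "turn": 0}, {"xyz": [11, -52, 0], "turn": 0}], "gripper": 0.75}}

```text
time: 7.7
tool_pos: [0.4124, -0.2625, 0.2113]
tool_rot: [3.14, -0.002, 3.094]
contact_force: [1.0, 0.3, 0.2]
opening: 0.069
```

Emit:
{"method": "apply_moves", "body": {"rows": [{"xyz": [0, 0, 0], "turn": 0}, {"xyz": [0, 0, 0], "turn": 0}]}}

```text
time: 7.95
tool_pos: [0.4136, -0.2605, 0.2116]
tool_rot: [3.14, -0.002, 3.094]
contact_force: [0.5, 0.1, 0.3]
opening: 0.0687
```

```bash
python3 - <<'E'
from st import *;import pickle
a,b=pickle.load(open('c2.pkl','rb'))
P=lambda u,v,z:at(b,239+(u-400)/6.25-.42,130+v/6.25-.42,z)
c=[P(*q,.024) for q in[(530,15),(742,50),(688,372),(472,330)]]
rear=(c[0]+c[1])/2;fr=(c[2]+c[3])/2;ctr=(rear+fr)/2;d=rear-fr;w=(c[0]-c[1]+c[3]-c[2])/2
print('riser',ctr,np.linalg.norm(d),np.linalg.norm(w),np.arctan2(d[1],d[0]),np.arctan2(-w[0],w[1]))
for q in [(600,252),(610,168),(632,82)]:print(R.T@(P(*q,.107 if 0 else .1)-lane))
s,cw=snap('wrist','w2.png')
print(s['tool_pos'],s['tool_rot'],s['opening'])
cv2.imwrite('pics/w2b.png',cv2.resize(cw['frame'],(640,480)));pickle.dump((s,cw),open('w2.pkl','wb'))
E
```

```text
riser [0.67543069 0.0271502  0.024     ] 0.17201416425260901 0.11401713674936323 -0.18029902330529451 -0.18201388657272244
[0.033152   0.00045538 0.076     ]
[0.0757971  0.00287037 0.076     ]
[ 0.12082654 -0.00044313  0.076     ]
[ 0.41361599 -0.2605319   0.21157942] [ 3.13956994e+00 -2.05378438e-03  3.09379430e+00] 0.06868546709980289
```

View pics/w2b.png

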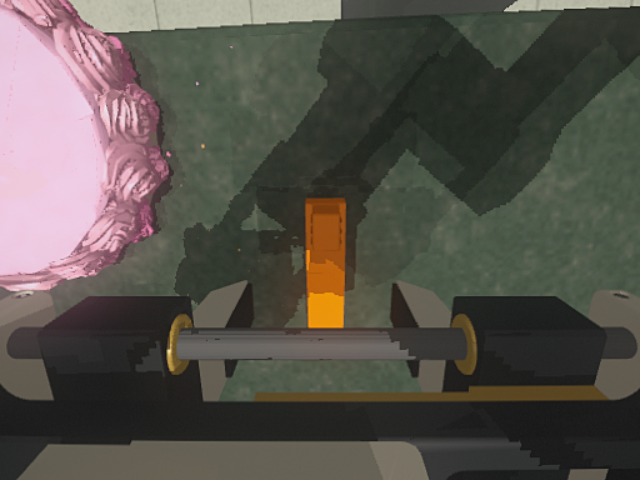

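The wrist view shows the wedge's grip at (326,230), aligned between the fingers. Now I'll work out its position.

```bash
python3 - <<'E'
from h import *;import pickle
s,c=pickle.load(open('w2.pkl','rb'))
for u,v,z in [(311,205,.068),(341,205,.068),(341,248,.068),(311,248,.068),(326,229,.068),(305,199,.028),(346,199,.028)]:print(u,v,at(c,u*.8,v*.8,z,s).round(4))
for n,yw in(('topest',-.042),):
  g=np.array([.4184,-.2576,.068]);print((proj(c,g,s)/.8).round(1))
E
```

```text
311 205 [ 0.3921 -0.2692  0.068 ]
341 205 [ 0.3933 -0.2429  0.068 ]
341 248 [ 0.4329 -0.2441  0.068 ]
311 248 [ 0.4316 -0.2714  0.068 ]
326 229 [ 0.4144 -0.257   0.068 ]
305 199 [ 0.3932 -0.2763  0.028 ]
346 199 [ 0.3951 -0.2358  0.028 ]
[[325.5 233.3]]
```

Emit:
{"method": "apply_moves", "body": {"rows": [{"xyz": [-2.5, 3.5, 30], "turn": 0}, {"xyz": [0, 0, 40], "turn": 0}, {"xyz": [0, 0, 40], "turn": 0}, {"xyz": [0, 0, 35], "turn": 0}, {"xyz": [0, 0, 20], "turn": 0}, {"xyz": [0, 0, 10], "turn": 0}, {"xyz": [0, 0, 0], "turn": 0}, {"xyz": [0, 0, 0], "turn": 0}]}}

```text
time: 9.0
tool_pos: [0.4182, -0.2575, 0.0385]
tool_rot: [-3.141, 0.001, 3.096]
contact_force: [0.4, 0.7, -0.4]
opening: 0.0689
```

Emit:
{"method": "apply_moves", "body": {"rows": [{"xyz": [0, 0, 0], "turn": 0}, {"xyz": [0, 0, 0], "turn": 0}, {"xyz": [0, 0, 0], "turn": 0}, {"xyz": [0, 0, 0], "turn": 0}, {"xyz": [0, 0, 0], "turn": 0}, {"xyz": [0, 0, 0], "turn": 0}], "gripper": 0.0, "newtons": 40}}

```text
time: 9.75
tool_pos: [0.4176, -0.2574, 0.0377]
tool_rot: [3.141, -0.0, 3.096]
contact_force: [0.1, -0.1, -0.7]
opening: 0.0263
```

Emit:
{"method": "apply_moves", "body": {"rows": [{"xyz": [10, 5, 0], "turn": 0}, {"xyz": [14, 20, 0], "turn": 0}, {"xyz": [4, 35, 0], "turn": 0}, {"xyz": [2, 40, 0], "turn": 0}, {"xyz": [2, 40, 0], "turn": 0}, {"xyz": [2, 40, 0], "turn": 0}, {"xyz": [2, 40, 0], "turn": 0}, {"xyz": [2, 40, 0], "turn": 0}, {"xyz": [0, 40, 0], "turn": 0}, {"xyz": [0, 32, 0], "turn": 0}]}}

```text
time: 11.0
tool_pos: [0.3939, 0.0773, 0.0377]
tool_rot: [3.142, -0.0, 3.096]
contact_force: [-0.7, 0.7, -1.2]
opening: 0.0256
```

Emit:
{"method": "apply_moves", "body": {"rows": [{"xyz": [0, 0, 0], "turn": 0.035}, {"xyz": [0, 0, 0], "turn": 0.035}, {"xyz": [0, 0, 0], "turn": 0.035}, {"xyz": [0, 0, 0], "turn": 0.03}, {"xyz": [0, 0, 0], "turn": 0}]}}

```text
time: 11.62
tool_pos: [0.3949, 0.0755, 0.0377]
tool_rot: [3.142, -0.0, 2.959]
contact_force: [0.2, -0.6, -0.2]
opening: 0.0257
```

```bash
sed -i 's/.5987,.041/.5992,.041/' st.py; python3 - <<'E'
from st import *
inlane()
c=robot.read_camera('top');f=c['frame'];x0,y0=230,120
cv2.imwrite('pics/p6.png',cv2.resize(f[y0:y0+140,x0:x0+120],None,fx=4,fy=4,interpolation=cv2.INTER_CUBIC))
E
```

```text
11.625 tool in lane mm [-207.2   -3.1   13.7] rot [ 3.1416e+00 -1.0000e-04  2.9594e+00] F [ 0.16 -0.64 -0.19] 0.025748138284733053
```

View pics/p6.png

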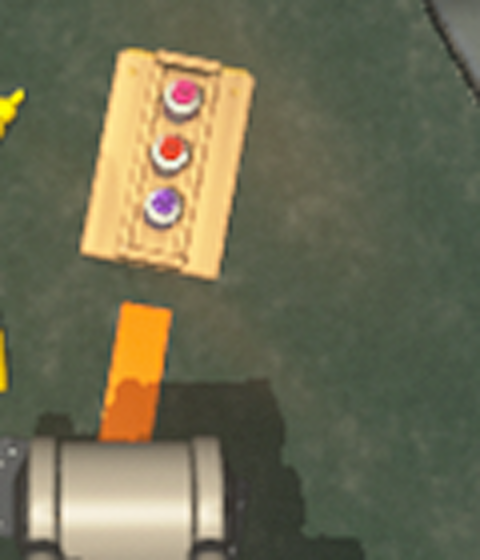

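The wedge nose is at (121,303)–(171,311), pointing at the middle of the riser front edge, and all three bottles stand. I'll measure the nose in the lane frame.

```bash
python3 - <<'E'
from st import *
c=robot.read_camera('top')
P=lambda u,v,z:at(c,230+u/4-.375,120+v/4-.375,z)
for q in[(121,303,.004),(171,311,.004),(101,437,.026),(153,441,.026),(81,254,.024),(219,279,.024)]:print((R.T@(P(*q)-lane)*1e3).round(1))
inlane()
E
```

```text
[-41.9  18.4 -20. ]
[-41.1 -23.3 -20. ]
[-153.7   15.4    2. ]
[-149.4  -26.4    2. ]
[-10.3  57.6   0. ]
[-10.4 -56.5   0. ]
11.725 tool in lane mm [-207.2   -2.8   13.7] rot [ 3.1415e+00 -1.0000e-04  2.9605e+00] F [ 0.02  0.45 -1.51] 0.02553267742493761
```

Emit:
{"method": "apply_moves", "body": {"rows": [{"xyz": [-5, 3, 0], "turn": 0}, {"xyz": [-10, 0, 0], "turn": 0}, {"xyz": [-12, 0, 0], "turn": 0}, {"xyz": [-12, 0, 0], "turn": 0}, {"xyz": [-12, 0, 0], "turn": 0}, {"xyz": [-10, 0, 0], "turn": 0}, {"xyz": [-8, 0, 0], "turn": 0}, {"xyz": [-4, 0, 0], "turn": 0}, {"xyz": [0, 0, 0], "turn": 0}], "newtons": 50}}

```text
time: 12.85
tool_pos: [0.4673, 0.0658, 0.0377]
tool_rot: [3.142, -0.0, 2.961]
contact_force: [-0.4, -0.4, -0.6]
opening: 0.0257
```

Emit:
{"method": "apply_moves", "body": {"rows": [{"xyz": [-3, 0, 0], "turn": 0}, {"xyz": [-3, 0, 0], "turn": 0}, {"xyz": [-3, 0, 0], "turn": 0}, {"xyz": [-3, 0, 0], "turn": 0}, {"xyz": [-3, 0, 0], "turn": 0}, {"xyz": [0, 0, 0], "turn": 0}]}}

```text
time: 13.6
tool_pos: [0.4801, 0.0634, 0.0376]
tool_rot: [-3.141, -0.004, 2.961]
contact_force: [-6.7, 1.6, 4.4]
opening: 0.0258
```

```bash
python3 -c "
from st import *
inlane()"
```

```text
13.6 tool in lane mm [-121.2    0.5   13.6] rot [-3.1413 -0.0039  2.961 ] F [-6.69  1.56  4.42] 0.025820685023381564
```

Contact made: 6.7 N back-push at about 54 mm nose depth. I'll push on another ~19 mm.

Emit:
{"method": "apply_moves", "body": {"rows": [{"xyz": [-3, 0, 0], "turn": 0}, {"xyz": [-3, 0, 0], "turn": 0}, {"xyz": [-3, 0, 0], "turn": 0}, {"xyz": [-3, 0, 0], "turn": 0}, {"xyz": [-3, 0, 0], "turn": 0}, {"xyz": [-3, 0, 0], "turn": 0}, {"xyz": [-2, 0, 0], "turn": 0}, {"xyz": [0, 0, 0], "turn": 0}, {"xyz": [0, 0, 0], "turn": 0}]}}

```text
time: 14.72
tool_pos: [0.4998, 0.0599, 0.0376]
tool_rot: [-3.141, -0.004, 2.961]
contact_force: [-7.5, 1.8, 4.4]
opening: 0.0258
```

```bash
python3 - <<'E'
from st import *
inlane()
a=robot.read_camera('scene');b=robot.read_camera('top')
X=proj(b,lane+R@[.0,0,.0])[0];Y=proj(a,lane+R@[.0,0,.02])[0];print(X,Y)
f=lambda c,p,r:cv2.resize(c['frame'][int(p[1])-r:int(p[1])+r,int(p[0])-r:int(p[0])+r],(400,400),interpolation=cv2.INTER_CUBIC)
cv2.imwrite('pics/p7.png',np.hstack([f(a,Y,36),f(b,X,36)]))
E
```

```text
14.725 tool in lane mm [-101.2    0.5   13.6] rot [-3.1413 -0.0039  2.961 ] F [-7.47  1.84  4.36] 0.02579767093366787
[267.83926354 183.18330366] [259.98395697 189.12927776]
```

View pics/p7.png

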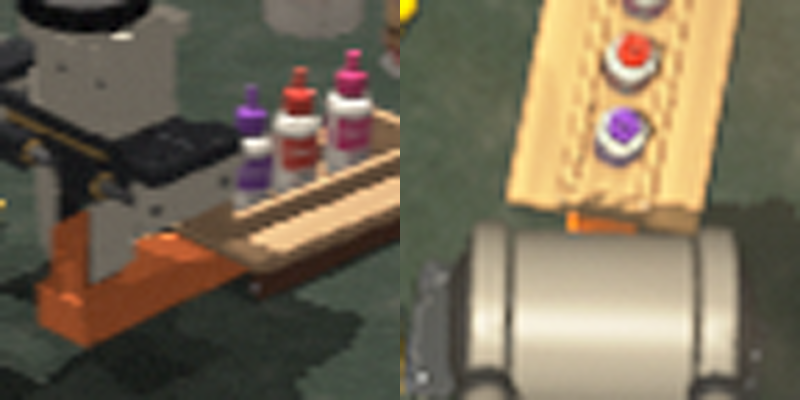

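The left view shows the wedge flat, with its ramp under the deck's front edge at (235,250), a gap above the runner at (258,280), and three bottles upright. One numeric check that the wedge has not slipped in the grip, and that the lift is right.

```bash
python3 - <<'E'
from st import *
a=robot.read_camera('scene')
C=lambda L:((proj(a,lane+R@(np.array(L)/1e3))[0]-[223,153])/.18).round(0)
yw=0.5;g=-101.2-1.5
print('tail right bottom (seen 85,347)',C([g-20.5,yw-20,-24]), 'tail left bottom (seen 40,318?)',C([g-20.5,yw+20,-24]))
for gap in(0,3,6,10):print(gap,'deck front-right corner bottom/top',C([-9,-56,-10+gap]),C([-9,-56,gap]),'purple cap top',C([33,0,83+gap*.75]))
inlane()
E
```

```text
tail right bottom (seen 85,347) [ 78. 345.] tail left bottom (seen 40,318?) [ 33. 321.]
0 deck front-right corner bottom/top [260. 281.] [260. 266.] purple cap top [245.  91.]
3 deck front-right corner bottom/top [260. 277.] [260. 262.] purple cap top [245.  88.]
6 deck front-right corner bottom/top [260. 272.] [260. 258.] purple cap top [245.  84.]
10 deck front-right corner bottom/top [260. 266.] [261. 252.] purple cap top [245.  80.]
14.875 tool in lane mm [-101.2    0.5   13.6] rot [-3.1413 -0.0039  2.961 ] F [-7.12  1.42  4.93] 0.025604157564796507
```

```bash
python3 -c "
from st import *
print(robot.hand_in()); inlane()"
```

```text
the job is handed in; nothing more can be done
None
the job is handed in; nothing more can be done
```

The job is handed in: the purple bottle stands in the lane and the wedge is holding the deck up, still gripped. No verdict is reported, so the figures below come from my own last checks.

- **Bottle:** I pushed it upright from the front with the fingertips set 12 mm apart, then backed off. It stands about 33 mm behind the front stop, roughly mid-lane. All three bottles looked upright in the last scene picture, and the last top picture agreed except that pink was partly cropped.
- **Wedge:** I gripped it at 40 N, slid it flat into line with the riser, raised the grip to 50 N and pushed it in. The nose ended about 74 mm behind the deck edge, which should give a gap of about 6 mm. The deck corner in the scene picture agrees with that, at roughly 5–7 mm.
- **Final state:** The push was steady at about 7.5 N, the grip opening was 25.8 mm, and tilt was about 0.004 rad. The wedge tail sat within about 3 mm of where I expected, so it did not slip in the grip.
- **Not checked:** I didn't measure the cutters, pad, marker and tape again at the end. No move went near them, and no collision showed in the force readings. The deck angle is inferred from the wedge depth and the picture, not measured directly.

I viewed 10 pictures and the job took about 15 s of the 58 s allowed.

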